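# Slide the spacer tray to the yellow outline and tilt the spacers into its red corner

### The job

Take the blue tray by its black handle and slide it flat along the worktop, never lifting it on the way, until it sits squarely inside the yellow outline. There, raise it a few centimetres clear of the worktop and tilt it, red corner lowest, until all three amber spacers have slid together into the red corner. Finish while holding the tray still, tilted and in the air over the outline, with the spacers in that corner; leave the canister, flashlight and cup where they are.

Things in the scene. Friction and masses are not known exactly. Their poses are not given: they have to be found in the camera images.
- tray: Blue painted sheet-steel open tray, 0.35 kg (varies by about a fifth), outside 130 (x) by 170 (y) by 40 high (z) mm, walls and floor 4 mm thick, smooth inside; it lies on the flat worktop (z = 0). Origin: centre of its underside; z is up out of the open top; the black handle is on its +x side (away from the robot), the red corner is at -x, +y.
- handle (a point): Grip point of the black handle, at tray (70, 0, 62) mm: an upright plate 10 mm thick (tray x), 60 mm wide (tray y), on the outside of the middle of the +x wall, its top 85 mm above the tray's underside. Pinch it from above, fingers closing along tray x, one finger inside the tray above the spacers; hold firmly (60 N or more), as the tray hangs out to one side.
- red_corner (a point): Inner bottom corner of the tray at tray (-61, 81, 4) mm; the two walls meeting there are red for 50 mm along each wall. To make it lowest, the tray's -x side (across from the handle) and its +y side must both go down.
- work_mark: Yellow painted outline flat on the worktop, inside 160 (x) by 200 (y) mm, line 10 mm wide, where the tray has to be slid. Origin: its centre; the tray sits squarely when centred with its x axis along this x (handle away from the robot).
- park_mark: White painted outline of the same size, flat on the worktop, around the tray's starting place. Origin: its centre. Well beyond both outlines (x above 0.74 m) stands a galvanised steel funnel fixed to the worktop, rim 170 mm across and 55 mm high.
- spacer0: Amber plastic strip spacer, loose block 26 by 20 by 14 mm high, 12 g, lying in the tray. Origin: centre of its underside. Slick: on the tray's floor (friction about 0.16 to 0.24) it slides when tilted beyond about 15 degrees; to slide on along a wall into the corner it needs about 20 degrees of slope along that wall.
- spacer1: Amber plastic strip spacer, loose block 26 by 20 by 14 mm high, 12 g, lying in the tray. Origin: centre of its underside. Slick: on the tray's floor (friction about 0.16 to 0.24) it slides when tilted beyond about 15 degrees; to slide on along a wall into the corner it needs about 20 degrees of slope along that wall.
- spacer2: Amber plastic strip spacer, loose block 26 by 20 by 14 mm high, 12 g, lying in the tray. Origin: centre of its underside. Slick: on the tray's floor (friction about 0.16 to 0.24) it slides when tilted beyond about 15 degrees; to slide on along a wall into the corner it needs about 20 degrees of slope along that wall.
- canister: Brass pneumatic tube canister standing upright, 75 mm across, 180 mm high. Origin: centre of its underside. Bystander.
- flashlight: Knurled steel flashlight lying down, 150 mm long (along its x), 36 mm thick. Origin: under its middle. Bystander.
- cup: White melamine cup, 80 mm across, 85 mm high. Origin: centre of its underside. Bystander.

How it is judged:
On the way, in this order (a step that is already met when the one before it is completed fails the run):
1. the tray, slid flat, lies squarely inside the yellow outline (horizontal distance between tray and work_mark below 0.02 m and angle between the x axis of tray and the x axis of work_mark, either way round below 0.15 rad and height (world z) of tray below 0.005 m and angle between tray's own z axis and vertical below 0.06 rad), for 0.2 s.
2. the tray is in the air, tilted with the red corner lowest, and all three spacers are in that corner (distance between each of spacer0, spacer1, spacer2 and red_corner below 0.075 m and angle between tray's own x axis and vertical below 1.42 rad and angle between tray's own y axis and vertical above 1.72 rad and angle between tray's own z axis and vertical below 1 rad and height (world z) of red_corner above 0.012 m and contact force between the fingers and tray above 1 N and horizontal distance between tray and work_mark below 0.1 m), for 0.3 s.
At the end, for the whole second after the job is handed in: Fingers hold the tray still in the air, red corner lowest and 12 mm or more up, -x and +y sides each sloping down 9 degrees or more (57 at most in all), resting on nothing, centre within 100 mm of the outline's; all spacers at rest within 75 mm of the red inner corner (all of step 2 and linear speed of each of spacer0, spacer1, spacer2, tray below 0.03 m/s and angular speed of tray below 0.2 rad/s and contact force between tray and canister below 0.3 N and contact force between tray and flashlight below 0.3 N and contact force between tray and cup below 0.3 N); the arm keeps its last pose, push and grip.
It fails at once if the tray was lifted or tipped away from the yellow outline (more than 8 mm up or 0.12 rad, over 100 mm from its centre) (horizontal distance between tray and work_mark above 0.1 m and (height (world z) of tray above 0.008 m or angle between tray's own z axis and vertical above 0.12 rad)).
It fails at once if the canister was moved more than 30 mm or tipped over (distance of canister from where it was at the start of the episode above 0.03 m or angle between canister's own z axis and vertical above 0.3 rad).
It fails at once if the flashlight was moved more than 30 mm or tipped over (distance of flashlight from where it was at the start of the episode above 0.03 m or angle between flashlight's own z axis and vertical above 0.3 rad).
It fails at once if the cup was moved more than 30 mm or tipped over (distance of cup from where it was at the start of the episode above 0.03 m or angle between cup's own z axis and vertical above 0.3 rad).
It also fails if it takes over 51 s, if anything falls off the work surface, if the arm or the gripper's body presses on something with over 40 N, if the wrist force passes 120 N, or if a joint passes its speed limit or range.

### The arm

A 6-joint arm with a two-finger parallel gripper is mounted at the origin on the work surface. World frame = base frame: x ahead of the robot, y to its left, z up, the work surface at z = 0. Lengths are in m, angles in rad, forces in N, time in s.
With the tool pointing down it reaches from about 0.25 to 0.725 m from the base axis. Payload 4 kg.
Tool frame: the origin (TCP) lies midway between the tips of the shut fingers; the grasp point (between the pads) lies 19 mm behind it; z points along the fingers, x is the direction in which the jaws open and shut, and the axes are right-handed (so a half turn about z gives the same grasp; the last joint's range is limited). The gripper opens to 85 mm and grips with 20 to 120 N. Pads are 22 mm wide; open, the fingers measure 114 mm over their backs; the gripper's body (76 mm by 85 mm) begins 54 mm behind the grasp point. The pads swing forward as they close: fully open they stand 13 mm farther back than shut.
Start: joints at [1.17, 0.241, 0.005, 1.335, 0, 1.571], TCP at [0.195, 0.46, 0.231] pointing down, gripper open.
Joint ranges: [-2.72, 2.72], [-1.05, 1.87], [-1.09, 1.28], [-1.99, 2.15], [-1.42, 1.44], [-3.14, 3.14]. Speed limits (rad/s): [2.79, 2.79, 3.14, 3.14, 3.14, 3.14].

### API

Orientations are given as a unit quaternion [x, y, z, w].
In Python, from workcell import bot gives the robot as it stands.
- The arm moves only by the tool drive_tool, never from a script. Its argument "rows" is text: rows parted by semicolons, each of 5 numbers parted by spaces: the finger opening in mm, from 0 to 85.4, then the shift along the tool's x, y, z in mm, then the turn about the tool's z in rad. A call has 1 to 12 rows; each row shifts and turns the commanded pose from where the row before left it, along the tool's axes as they then stand; what a row does not reach is not made up. A row lasts 1/10 s, in which the tool goes at most 50 mm and 8.59 degrees, less where a joint would pass 70% of its speed; a pose out of reach is approached as far as the arm can. A call is refused whole if a number of a shift passes 50 or a number of a turn 0.15, either way. A call with a gripper value outside its range is refused whole. The fingers move at their own pace and stop on an object; the grip force is fixed at half the most. Time passes only in rows, so rows that do not move let the fingers close. It gives the time, the measured TCP pose, the force and the opening at its end, in the units of the state.
- bot.get_obs(): the state, without advancing time (a new reading comes with each control period).
- bot.camera(name): name is "scene" or "top" or "wrist"; returns a dict with "image" (480x640x3 uint8, red, green, blue), "vertical_fov" (degrees; the focal length in pixels is half the picture's height over the tangent of half this angle, whatever the lens; pixels are square), "cx", "cy" (the principal point, pixels), "R" (3x3) and "t" (3): a world point X has camera coordinates R X + t; the wrist camera has in their place "tool_from_camera" (4x4, takes a point from camera to tool coordinates, whose origin is the TCP and whose axes are the tool frame's). Camera axes: x right, y down, z forward; pixel columns grow to the right and rows downward; lengths in m; the calibration is good to about 2 mm. A picture is of the moment at which its call begins: read the wrist's pose just before it. There is no depth.
- bot.job_done(): hands the job in, once; it reports no verdict.
The state is a dict: "clock": time; "joint_pos": joint angles; "joint_vel": joint speeds; "tau": joint torques, N m; "eef_pos": TCP position; "tool_rot": TCP orientation; "ft_force": force on the tool from outside, world axes, zero at the start; "ft_torque": the same for the moment, N m; "grip_width": finger opening in m.
Only numpy, scipy, OpenCV 4.12 (cv2) and the standard library are available. Lean on these libraries where they do the work, as an engineer would, in place of code of your own. Each camera call takes 0.05 s, during which the arm holds its last target. There are 200 camera calls.

## Working session

There is one attempt and no reset: what is moved stays moved. The work goes in short steps, Python scripts to look and compute and a tool call to move; the robot and the scene stay as the last step left them, time stands still between calls to the robot, and variables do not carry over. Pictures are saved under pics/ and viewed, about 8 in all and at most 12, crops included, and the job is handed in when it is done.

Besides the shell and the picture viewer there is one more tool, called as name(argument=value, ...) on one line, values as JSON. drive_tool: Moves the arm, as the interface text tells. Its arguments: {"type":"object","properties":{"rows":{"type":"string"}},"required":["rows"]}

```bash
ls -la; mkdir -p pics; python3 - <<'E'
from workcell import bot
import cv2,numpy as np,pickle
print(bot.get_obs())
d={}
for n in("scene","top"):
    c=bot.camera(n); d[n]=c; cv2.imwrite(f"pics/{n}0.png",c["image"][:,:,::-1]); print(n,{k:v for k,v in c.items() if k!="image"})
pickle.dump(d,open("c0.pkl","wb"))
print([x for x in dir(bot) if x[0]!='_'])
E
```

```text
total 12
drwxr-xr-x  3 agent agent 4096 Dec  4 19:06 .
drwxr-xr-x 23 root  root  4096 Dec  4 19:06 ..
drwxr-xr-x  2 agent agent 4096 Dec  4 19:06 pics
{'clock': 0.0, 'joint_pos': array([ 1.17001693e+00,  2.41401635e-01,  3.73071208e-03,  1.33519893e+00,
       -8.85116641e-07,  1.57079677e+00]), 'joint_vel': array([ 0.00140425,  0.00205989, -0.00011587,  0.00084269, -0.00068502,
        0.00028866]), 'tau': array([-3.74949350e-04, -3.72319257e+01,  2.52405900e+01,  1.70366687e-02,
       -1.55681860e-04,  3.43981100e-06]), 'eef_pos': array([0.19482301, 0.4597996 , 0.2304211 ]), 'tool_rot': array([ 8.33707086e-01,  5.52205957e-01, -8.64110483e-04,  5.72875034e-04]), 'ft_force': array([-0.09534032, -0.68284088, -0.59646119]), 'ft_torque': array([-0.01629277, -0.02986202, -0.03853461]), 'grip_width': 0.08540743862664299}
scene {'vertical_fov': 57.45855790486139, 'cx': 320.7287230845825, 'cy': 239.22417454364762, 'R': array([[-0.42414804,  0.9053382 , -0.02147532],
       [ 0.4939355 ,  0.21140091, -0.84340819],
       [-0.75902975, -0.36833735, -0.53684396]]), 't': array([ 0.23687199, -0.22924632,  1.44587681])}
top {'vertical_fov': 57.233814738010025, 'cx': 321.9714632374809, 'cy': 240.47515125361565, 'R': array([[ 0.02807929, -0.99943697, -0.01836547],
       [-0.99525043, -0.02623903, -0.09374489],
       [ 0.09321021,  0.02091054, -0.99542685]]), 't': array([0.00142741, 0.59293451, 0.8597876 ])}
['Unreachable', 'camera', 'get_obs', 'job_done']
```

View pics/top0.png

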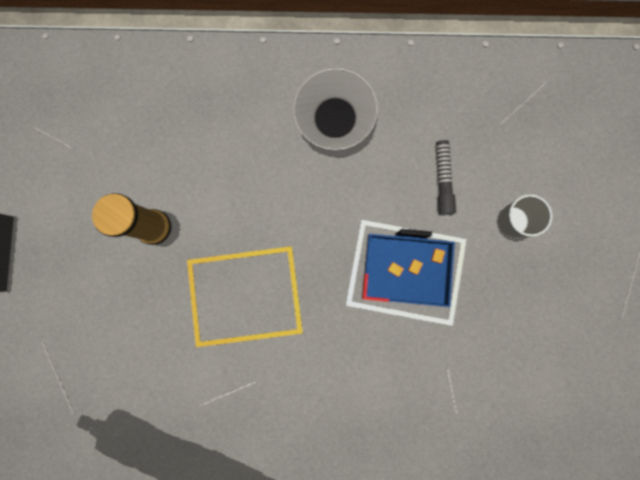

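View pics/scene0.png

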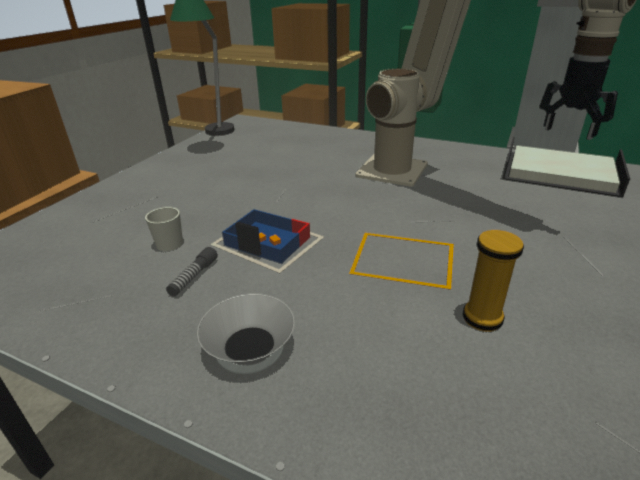

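```bash
cat > h.py <<'E'
import numpy as np,cv2
from scipy.spatial.transform import Rotation as Rn
def ray(c,uv,z):
    f=240/np.tan(np.radians(c["vertical_fov"]/2)); uv=np.atleast_2d(uv).astype(float)
    R,t=np.array(c["R"]),np.array(c["t"])
    d=np.c_[(uv[:,0]-c["cx"])/f,(uv[:,1]-c["cy"])/f,np.ones(len(uv))]@R
    o=-R.T@t
    return o+d*((z-o[2])/d[:,2])[:,None]
def proj(c,X):
    f=240/np.tan(np.radians(c["vertical_fov"]/2)); p=np.atleast_2d(X)@np.array(c["R"]).T+c["t"]
    return np.c_[p[:,0]/p[:,2]*f+c["cx"],p[:,1]/p[:,2]*f+c["cy"]]
def blob(c,lo,hi,box=None,n=1):
    h=cv2.cvtColor(c["image"],cv2.COLOR_RGB2HSV); m=cv2.inRange(h,np.array(lo),np.array(hi))
    if box: k=np.zeros_like(m); x0,y0,x1,y1=box; k[y0:y1,x0:x1]=255; m&=k
    cs=sorted(cv2.findContours(m,cv2.RETR_EXTERNAL,cv2.CHAIN_APPROX_NONE)[0],key=cv2.contourArea)[::-1]
    return cs[:n],m
E
python3 - <<'E'
import pickle
from h import *
d=pickle.load(open("c0.pkl","rb")); c=d["top"]
def rect(w,name):
    r=cv2.minAreaRect((w[:,:2]*1000).astype(np.float32)); print(name,np.round(r,1) if 0 else r)
k,_=blob(c,(18,90,90),(35,255,255),(170,230,320,360)); rect(ray(c,k[0][:,0],0),"yellow")
k,_=blob(c,(0,0,200),(180,60,255),(340,210,475,335)); rect(ray(c,k[0][:,0],0),"white")
k,_=blob(c,(105,120,40),(130,255,255),(340,210,475,335)); rect(ray(c,k[0][:,0],.04),"blue z.04"); rect(ray(c,k[0][:,0],.004),"blue z.004")
k,_=blob(c,(10,120,120),(30,255,255),(365,235,455,305),3)
for q in k: print(cv2.minAreaRect(q), ray(c,q[:,0],.018).mean(0))
k,m=blob(c,(0,0,0),(180,255,45),(385,222,440,242)); rect(ray(c,k[0][:,0],.085),"handle");print(cv2.boundingRect(k[0]))
for n,uv,z in(("can",(113,213),.18),("cup",(530,215),.085),("funnel",(336,108),.055),("fl0",(443,142),.018),("fl1",(447,214),.018)): print(n,ray(c,uv,z))
im=cv2.resize(c["image"][200:350,170:480],None,fx=2.5,fy=2.5,interpolation=cv2.INTER_CUBIC); cv2.imwrite("pics/crop0.png",im[:,:,::-1])
E
```

```text
yellow ((476.24005126953125, 176.31326293945312), (181.65736389160156, 222.14859008789062), 9.024958610534668)
white ((535.2736206054688, -156.81646728515625), (218.69082641601562, 179.2005615234375), 80.93811798095703)
blue z.04 ((540.3922119140625, -154.53070068359375), (168.2442626953125, 130.50445556640625), 86.15997314453125)
blue z.004 ((541.6502075195312, -160.8732452392578), (175.19442749023438, 135.8955535888672), 86.15997314453125)
((437.6500244140625, 255.55001831054688), (9.803059577941895, 12.016654014587402), 18.43494987487793) [ 0.56888886 -0.21719052  0.018     ]
((414.9000549316406, 266.7000427246094), (9.391485214233398, 12.074767112731934), 26.56505012512207) [ 0.54525882 -0.17177879  0.018     ]
((395.0735168457031, 269.0440979003906), (12.176399230957031, 9.260923385620117), 30.963754653930664) [ 0.53953138 -0.13160912  0.018     ]
handle ((604.882080078125, -154.61468505859375), (59.95349884033203, 10.39124584197998), 86.6679458618164)
(397, 231, 33, 7)
can [[0.6158594  0.36990047 0.18      ]]
cup [[ 0.64576236 -0.37357826  0.085     ]]
funnel [[ 0.85847418 -0.00370284  0.055     ]]
fl0 [[ 0.80524353 -0.22739413  0.018     ]]
fl1 [[ 0.6545904  -0.23588208  0.018     ]]
```

View pics/crop0.png

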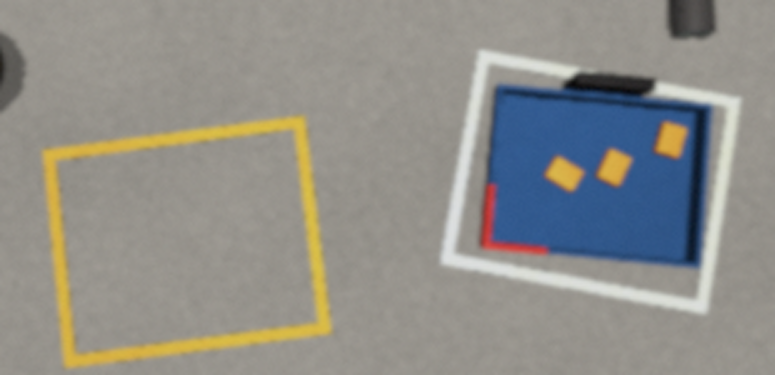

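```bash
cat >> h.py <<'E'
def plan(o,P,yaw=None,grip=85,n=None,smax=.045,wmax=.14,p0=None):
    """rows taking the tool from o to world P with tool x at yaw (tool down); p0: commanded start"""
    R=Rn.from_quat(o["tool_rot"]).as_matrix(); p=np.array(o["eef_pos"] if p0 is None else p0)
    y0=np.arctan2(R[1,0],R[0,0]); dy=0 if yaw is None else (yaw-y0+np.pi)%(2*np.pi)-np.pi
    D=np.array(P)-p; n=n or int(np.ceil(max(np.linalg.norm(D)/smax,abs(dy)/wmax,1)))
    rows=[]
    for i in range(n):
        s=Rn.from_rotvec([0,0,-dy/n*i]).as_matrix(); s=R@s
        v=s.T@D/n*1000; rows.append(f"{grip} {v[0]:.1f} {v[1]:.1f} {v[2]:.1f} {-dy/n:.3f}")
    print(n,"; ".join(rows))
def st(o):
    R=Rn.from_quat(o["tool_rot"]).as_matrix(); print("t",o["clock"],"p",np.round(o["eef_pos"],4),"yaw",round(np.degrees(np.arctan2(R[1,0],R[0,0])),2),"tz",np.round(R[:,2],3),"q",np.round(o["joint_pos"],3),"F",np.round(o["ft_force"],1),"w",round(o["grip_width"]*1000,1))
E
python3 -c "
from h import *
from workcell import bot
o=bot.get_obs();st(o);plan(o,[.605,-.157,.16],np.radians(-3.6))"
```

```text
t 0.1 p [0.1949 0.4599 0.2305] yaw 67.04 tz [-0.001 -0.002 -1.   ] q [ 1.17   0.241  0.004  1.335 -0.     1.571] F [ 1.2 -1.1  0.3] w 85.7
17 85 -24.0 36.4 4.2 0.073; 85 -21.3 38.0 4.2 0.073; 85 -18.5 39.5 4.2 0.073; 85 -15.6 40.7 4.2 0.073; 85 -12.6 41.7 4.2 0.073; 85 -9.5 42.5 4.2 0.073; 85 -6.4 43.1 4.2 0.073; 85 -3.3 43.4 4.2 0.073; 85 -0.1 43.6 4.2 0.073; 85 3.0 43.5 4.2 0.073; 85 6.2 43.1 4.2 0.073; 85 9.3 42.6 4.2 0.073; 85 12.3 41.8 4.2 0.073; 85 15.3 40.8 4.2 0.073; 85 18.3 39.6 4.2 0.073; 85 21.1 38.1 4.2 0.073; 85 23.8 36.5 4.2 0.073
```

drive_tool(rows="85 -24 36 4 0.073; 85 -21 38 4 0.073; 85 -18 39 4 0.073; 85 -16 41 4 0.073; 85 -13 42 4 0.073; 85 -10 42 4 0.073; 85 -6 43 4 0.073; 85 -3 43 4 0.073; 85 0 44 4 0.073; 85 3 44 4 0.073; 85 6 43 4 0.073; 85 9 43 4 0.073")

```text
clock: 1.3
eef_pos: [0.4833, 0.0222, 0.1828]
tool_rot: [0.989, 0.145, -0.0, -0.0]
ft_force: [0.3, 0.5, 0.5]
grip_width: 0.0847
```

drive_tool(rows="85 12 42 4 0.073; 85 15 41 4 0.073; 85 18 40 4 0.073; 85 21 38 4 0.073; 85 24 36 4 0.073; 85 0 0 0 0; 85 0 0 0 0")

```text
clock: 2.0
eef_pos: [0.601, -0.1593, 0.1616]
tool_rot: [0.999, -0.036, -0.001, -0.001]
ft_force: [-0.3, 0.6, -0.4]
grip_width: 0.0851
```

```bash
python3 -c "
from h import *
from workcell import bot
import pickle
o=bot.get_obs();st(o)
c=bot.camera('wrist'); cv2.imwrite('pics/w1.png',c['image'][:,:,::-1]); pickle.dump((o,c),open('w1.pkl','wb')); print(c['tool_from_camera'],c['vertical_fov'],c['cx'],c['cy'])"
```

```text
t 2.0 p [ 0.601  -0.1593  0.1616] yaw -4.14 tz [-0.003  0.001 -1.   ] q [-0.259  0.52   0.235  1.289  0.     1.384] F [-0.3  0.6 -0.4] w 85.1
[[ 9.99999734e-01  6.62293422e-04 -3.04043974e-04 -1.06854634e-03]
 [-5.55540359e-04  9.62823589e-01  2.70130391e-01 -6.85359986e-02]
 [ 4.71646291e-04 -2.70130150e-01  9.62823701e-01 -1.41919435e-01]
 [ 0.00000000e+00  0.00000000e+00  0.00000000e+00  1.00000000e+00]] 68.25246578417334 312.85147011045586 239.37167913671036
```

View pics/w1.png

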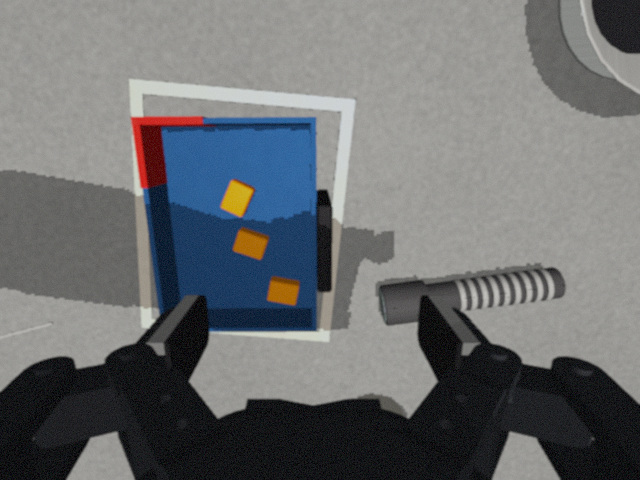

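```bash
cat >> h.py <<'E'
def wcam(o,c):
    T=np.eye(4);T[:3,:3]=Rn.from_quat(o["tool_rot"]).as_matrix();T[:3,3]=o["eef_pos"]
    M=np.linalg.inv(T@c["tool_from_camera"]); return dict(c,R=M[:3,:3],t=M[:3,3])
E
python3 -c "
from h import *
import pickle
o,c=pickle.load(open('w1.pkl','rb'));w=wcam(o,c)
print(ray(w,[(318,205),(331,205),(318,291),(331,291)],.085)); print(ray(w,[(133,118),(316,118),(316,330),(160,331)],.04))
plan(o,[.6065,-.157,.043],np.radians(-3.7),n=5)"
```

```text
[[ 0.60500415 -0.12998011  0.085     ]
 [ 0.61309529 -0.13055692  0.085     ]
 [ 0.60106451 -0.18794319  0.085     ]
 [ 0.60972873 -0.18855294  0.085     ]]
[[ 0.47877199 -0.06669673  0.04      ]
 [ 0.60773654 -0.07599505  0.04      ]
 [ 0.59614203 -0.24283277  0.04      ]
 [ 0.46619285 -0.23468283  0.04      ]]
5 85 1.1 -0.5 23.7 -0.002; 85 1.1 -0.5 23.7 -0.002; 85 1.1 -0.5 23.7 -0.002; 85 1.1 -0.5 23.7 -0.002; 85 1.1 -0.5 23.7 -0.002
```

drive_tool(rows="85 2 0 30 0; 85 2 0 30 0; 85 2 0 30 0; 85 0 0 20 0; 85 0 0 8 0; 0 0 0 0 0; 0 0 0 0 0; 0 0 0 0 0; 0 0 0 0 0; 0 0 0 0 0")

```text
clock: 3.05
eef_pos: [0.6082, -0.1593, 0.0463]
tool_rot: [0.999, -0.036, 0.001, 0.0]
ft_force: [0.1, 0.2, 0.7]
grip_width: 0.0123
```

```bash
python3 -c "
from h import *
from workcell import bot
import pickle
o=bot.get_obs();st(o)"
```

```text
t 3.05 p [ 0.6082 -0.1593  0.0463] yaw -4.07 tz [ 0.002 -0.    -1.   ] q [-0.256  0.619  0.089  1.039  0.     1.386] F [0.1 0.2 0.7] w 12.3
```

```bash
python3 -c "
from h import *
from workcell import bot
o=bot.get_obs();plan(o,[.546,.188,.0463],np.radians(8.9),grip=0,n=14)"
```

```text
14 0 -6.2 -24.4 -0.0 -0.016; 0 -5.8 -24.5 -0.0 -0.016; 0 -5.4 -24.6 -0.0 -0.016; 0 -5.0 -24.7 -0.0 -0.016; 0 -4.6 -24.8 -0.0 -0.016; 0 -4.2 -24.8 -0.0 -0.016; 0 -3.8 -24.9 -0.0 -0.016; 0 -3.4 -25.0 -0.0 -0.016; 0 -3.0 -25.0 -0.0 -0.016; 0 -2.6 -25.1 -0.0 -0.016; 0 -2.2 -25.1 -0.0 -0.016; 0 -1.8 -25.1 -0.0 -0.016; 0 -1.4 -25.2 -0.0 -0.016; 0 -1.0 -25.2 -0.0 -0.016
```

drive_tool(rows="0 0 0 0 0; 0 0 0 0 0; 0 -1 -6 0 0; 0 -3 -12 0 -0.01; 0 -5 -20 0 -0.016; 0 -6 -25 0 -0.016; 0 -5 -25 0 -0.016; 0 -5 -25 0 -0.016")

```text
clock: 3.85
eef_pos: [0.5881, -0.045, 0.0463]
tool_rot: [1.0, 0.002, 0.001, 0.001]
ft_force: [1.9, -2.3, 6.0]
grip_width: 0.0092
```

```bash
python3 -c "
from h import *
from workcell import bot
o=bot.get_obs();st(o);plan(o,[.546,.188,.0463],np.radians(8.9),grip=0,n=10)
c=bot.camera('top'); k,_=blob(c,(105,120,40),(130,255,255)); print(cv2.minAreaRect((ray(c,k[0][:,0],.04)[:,:2]*1000).astype(np.float32)))"
```

```text
t 3.85 p [ 0.5881 -0.045   0.0463] yaw 0.17 tz [ 0.002 -0.002 -1.   ] q [-7.600e-02  5.510e-01 -3.500e-02  9.820e-01 -1.000e-03  1.492e+00] F [ 1.9 -2.3  6. ] w 9.2
10 0 -4.1 -23.3 -0.0 -0.015; 0 -3.8 -23.4 -0.0 -0.015; 0 -3.4 -23.4 -0.0 -0.015; 0 -3.1 -23.5 -0.0 -0.015; 0 -2.7 -23.5 -0.0 -0.015; 0 -2.4 -23.6 -0.0 -0.015; 0 -2.0 -23.6 -0.0 -0.015; 0 -1.6 -23.6 -0.0 -0.015; 0 -1.3 -23.6 -0.0 -0.015; 0 -0.9 -23.7 -0.0 -0.015
((532.9639892578125, 22.595691680908203), (94.78578186035156, 25.832311630249023), 1.5723283290863037)
```

drive_tool(rows="0 -4 -23 0 -0.015; 0 -4 -23 0 -0.015; 0 -3 -23 0 -0.015; 0 -3 -23 0 -0.015; 0 -3 -23 0 -0.015; 0 -2 -23 0 -0.015; 0 -2 -24 0 -0.015; 0 -2 -24 0 -0.015; 0 -1 -16 0 -0.015; 0 -1 -8 0 -0.015; 0 0 0 0 0; 0 0 0 0 0")

```text
clock: 5.1
eef_pos: [0.5494, 0.1647, 0.0463]
tool_rot: [0.997, 0.077, 0.001, -0.001]
ft_force: [-0.1, 3.5, 6.0]
grip_width: 0.0096
```

```bash
python3 -c "
from h import *
from workcell import bot
o=bot.get_obs();st(o);plan(o,[.546,.188,.0463],np.radians(8.9),grip=0)
c=bot.camera('scene'); cv2.imwrite('pics/s2.png',c['image'][:,:,::-1])
c=bot.camera('top'); cv2.imwrite('pics/t2.png',cv2.resize(c['image'][160:400,140:460],None,fx=2,fy=2,interpolation=cv2.INTER_CUBIC)[:,:,::-1])"
```

```text
t 5.1 p [0.5494 0.1647 0.0463] yaw 8.84 tz [ 0.002  0.002 -1.   ] q [ 0.29   0.523 -0.084  0.961  0.002  1.707] F [-0.1  3.5  6. ] w 9.6
1 0 0.3 -23.6 0.1 -0.001
```

View pics/t2.png

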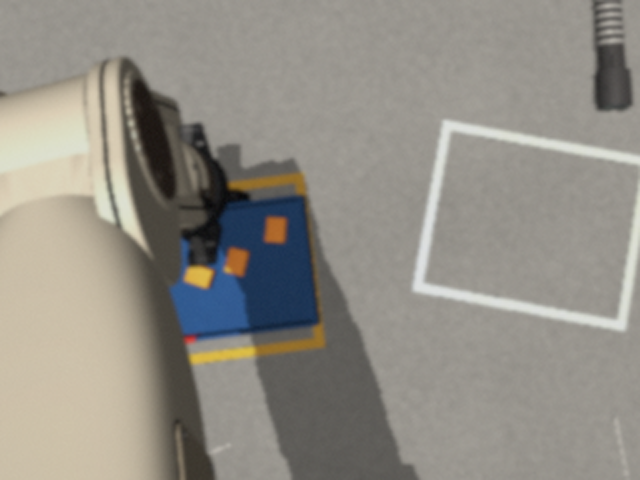

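drive_tool(rows="0 0 -10 0 0; 0 0 -9 0 0; 0 0 -4 0 0; 0 0 0 0 0; 0 0 0 0 0; 0 0 0 0 0")

```text
clock: 5.8
eef_pos: [0.546, 0.1863, 0.0463]
tool_rot: [0.997, 0.077, 0.001, -0.0]
ft_force: [-0.2, 0.3, 6.4]
grip_width: 0.0094
```

```bash
python3 -c "
from h import *
from workcell import bot
import pickle
o=bot.get_obs();st(o)
w=bot.camera('wrist'); pickle.dump((o,w),open('w3.pkl','wb')); s=bot.camera('scene')
cv2.imwrite('pics/w3.png',np.hstack([cv2.resize(w['image'],(400,300)),cv2.resize(s['image'][150:390,270:590],(400,300))])[:,:,::-1])"
```

```text
t 5.8 p [0.546  0.1863 0.0463] yaw 8.8 tz [ 0.002  0.001 -1.   ] q [ 0.329  0.529 -0.073  0.966  0.     1.746] F [-0.2  0.3  6.4] w 9.4
```

View pics/w3.png

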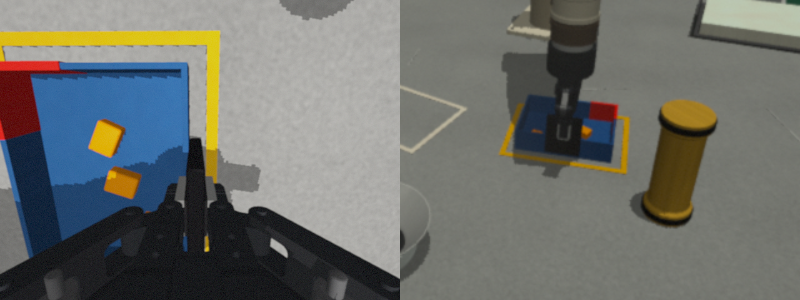

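```bash
python3 -c "
from h import *
from scipy.optimize import least_squares as LS
Q=np.array([(.2414,.0037),(.520,.235),(.619,.089),(.551,-.035),(.523,-.084),(.529,-.073)])
P=np.array([(.4995,.2305),(.6218,.1616),(.6287,.0463),(.5898,.0463),(.5735,.0463),(.5769,.0463)])
def f(p,a,b): return np.c_[p[0]+p[1]*np.sin(a+p[2])+p[3]*np.cos(b-a+p[4]),p[5]+p[1]*np.cos(a+p[2])+p[3]*np.sin(b-a+p[4])]
best=min((LS(lambda p:(f(p,Q[:,0],Q[:,1])-P).ravel(),x0) for x0 in [(.05,.3,s,.3,u,0.) for s in(0,.5,-.5) for u in(0,-.5,.5)]),key=lambda r:r.cost)
p=best.x;print(best.cost**.5,np.round(p,3))
for z in(.1,.2,.25,.3,.35,.4,.45,.5):
  for r in(.45,.5,.55,.6):
    s=LS(lambda q:(f(p,q[0],q[1])-[(r,z)]).ravel(),(.4,.1)); q=s.x; print(z,r,np.round([*q,np.pi/2-q[0]+q[1]],2),'%.3f'%s.cost**.5,end=' | ')
  print()
"
```

```text
0.00038026433878957436 [-0.001  0.492  0.002  0.39   0.036 -0.169]
0.1 0.45 [ 0.25 -0.35  0.97] 0.000 | 0.1 0.5 [ 0.34 -0.22  1.01] 0.000 | 0.1 0.55 [ 0.43 -0.09  1.06] 0.000 | 0.1 0.6 [0.52 0.07 1.12] 0.000 | 
0.2 0.45 [ 0.16 -0.18  1.23] 0.000 | 0.2 0.5 [ 0.26 -0.06  1.26] 0.000 | 0.2 0.55 [0.36 0.08 1.3 ] 0.000 | 0.2 0.6 [0.46 0.23 1.35] 0.000 | 
0.25 0.45 [ 0.14 -0.08  1.36] 0.000 | 0.25 0.5 [0.24 0.05 1.38] 0.000 | 0.25 0.55 [0.34 0.19 1.42] 0.000 | 0.25 0.6 [0.44 0.34 1.47] 0.000 | 
0.3 0.45 [0.12 0.04 1.49] 0.000 | 0.3 0.5 [0.23 0.16 1.51] 0.000 | 0.3 0.55 [0.33 0.31 1.55] 0.000 | 0.3 0.6 [0.44 0.47 1.6 ] 0.000 | 
0.35 0.45 [0.13 0.17 1.61] 0.000 | 0.35 0.5 [0.23 0.3  1.64] 0.000 | 0.35 0.55 [0.34 0.45 1.68] 0.000 | 0.35 0.6 [0.46 0.63 1.74] 0.000 | 
0.4 0.45 [0.14 0.32 1.75] 0.000 | 0.4 0.5 [0.25 0.45 1.77] 0.000 | 0.4 0.55 [0.37 0.62 1.82] 0.000 | 0.4 0.6 [0.5  0.82 1.9 ] 0.000 | 
0.45 0.45 [0.17 0.49 1.89] 0.000 | 0.45 0.5 [0.29 0.64 1.92] 0.000 | 0.45 0.55 [0.42 0.83 1.99] 0.000 | 0.45 0.6 [0.58 1.12 2.1 ] 0.000 | 
0.5 0.45 [0.22 0.7  2.04] 0.000 | 0.5 0.5 [0.35 0.88 2.1 ] 0.000 | 0.5 0.55 [0.52 1.16 2.21] 0.000 | 0.5 0.6 [0.73 1.53 2.37] 0.013 |
```

drive_tool(rows="0 0 0 -10 0; 0 0 0 -20 0; 0 0 0 -30 0; 0 0 0 -30 0; 0 0 0 -30 0; 0 0 0 -20 0; 0 0 0 0 0")

```text
clock: 6.6
eef_pos: [0.5467, 0.1863, 0.1881]
tool_rot: [0.997, 0.076, 0.002, -0.001]
ft_force: [0.4, -0.7, -4.1]
grip_width: 0.0093
```

```bash
python3 -c "
from h import *
from workcell import bot
o=bot.get_obs();st(o)
s=bot.camera('scene')
cv2.imwrite('pics/s4.png',s['image'][60:390,200:640][:,:,::-1])"
```

```text
t 6.6 p [0.5467 0.1863 0.1881] yaw 8.76 tz [ 0.005  0.002 -1.   ] q [0.328 0.411 0.133 1.287 0.    1.746] F [ 0.4 -0.7 -4.1] w 9.3
```

View pics/s4.png

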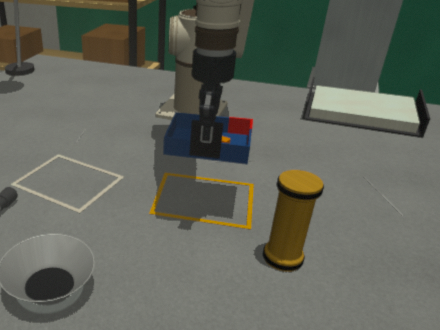

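```bash
python3 -c "
from h import *
from workcell import bot
o=bot.get_obs();plan(o,[.500,.242,.44],np.radians(70.8),grip=0,n=10)"
```

```text
10 0 -3.6 -6.2 -25.4 -0.108; 0 -2.9 -6.6 -25.4 -0.108; 0 -2.2 -6.9 -25.4 -0.108; 0 -1.4 -7.1 -25.4 -0.108; 0 -0.7 -7.2 -25.4 -0.108; 0 0.1 -7.2 -25.4 -0.108; 0 0.9 -7.2 -25.4 -0.108; 0 1.7 -7.0 -25.4 -0.108; 0 2.4 -6.8 -25.4 -0.108; 0 3.1 -6.5 -25.4 -0.108
```

drive_tool(rows="0 -4 -6 -25 -0.108; 0 -3 -7 -25 -0.108; 0 -2 -7 -25 -0.108; 0 -1 -7 -25 -0.108; 0 -1 -7 -25 -0.108; 0 0 -7 -25 -0.108; 0 1 -7 -25 -0.108; 0 2 -7 -25 -0.108; 0 2 -7 -25 -0.108; 0 3 -6 -25 -0.108; 0 0 0 0 0")

```text
clock: 7.75
eef_pos: [0.5007, 0.2424, 0.4363]
tool_rot: [0.816, 0.579, 0.001, -0.0]
ft_force: [-0.1, 0.2, -4.1]
grip_width: 0.0088
```

drive_tool(rows="0 0 0 -40 0; 0 0 0 -40 0; 0 0 0 -40 0")

```text
clock: 8.05
eef_pos: [0.4867, 0.2345, 0.5147]
tool_rot: [0.817, 0.577, 0.019, 0.003]
ft_force: [-0.8, -0.7, -4.7]
grip_width: 0.009
```

```bash
python3 -c "
from h import *
from workcell import bot
o=bot.get_obs();st(o)"
```

```text
t 8.05 p [0.4867 0.2345 0.5147] yaw 70.5 tz [ 0.035  0.017 -0.999] q [0.449 0.438 1.052 2.146 0.    0.79 ] F [-0.8 -0.7 -4.7] w 9.0
```

drive_tool(rows="0 20 20 -25 0; 0 20 20 -25 0; 0 20 20 -25 0")

```text
clock: 8.35
eef_pos: [0.5257, 0.253, 0.5256]
tool_rot: [0.815, 0.576, 0.058, 0.01]
ft_force: [0.6, -0.4, -4.5]
grip_width: 0.0091
```

```bash
python3 -c "
from h import *
from workcell import bot
o=bot.get_obs();st(o)"
```

```text
t 8.35 p [0.5257 0.253  0.5256] yaw 70.66 tz [ 0.105  0.051 -0.993] q [0.448 0.508 1.2   2.146 0.    0.789] F [ 0.6 -0.4 -4.5] w 9.1
```

```bash
cat >> h.py <<'E'
def tr(o):
    R=Rn.from_quat(o["tool_rot"]).as_matrix(); g=np.array(o["eef_pos"]); c=g+R@[-.07,0,.043]; k=g+R@[-.131,-.081,.039]
    print("tilt %.1f  slope -x %.1f  +y %.1f"%(np.degrees(np.arccos(-R[2,2])),np.degrees(np.arcsin(R[2,0])),np.degrees(np.arcsin(R[2,1]))),"centre",np.round(c,3),"dist %.3f"%np.hypot(c[0]-.476,c[1]-.176),"red",np.round(k,3))
E
python3 -c "
from h import *
from workcell import bot
o=bot.get_obs();tr(o)"
```

```text
tilt 6.7  slope -x 4.8  +y 4.7 centre [0.507 0.189 0.477] dist 0.034 red [0.411 0.159 0.469]
```

drive_tool(rows="0 -8 -8 -38 0; 0 -8 -8 -38 0; 0 -8 -8 -38 0")

```text
clock: 8.65
eef_pos: [0.4617, 0.2223, 0.5803]
tool_rot: [0.814, 0.575, 0.085, 0.014]
ft_force: [-0.8, 0.3, -2.8]
grip_width: 0.0094
```

```bash
python3 -c "
from h import *
from workcell import bot
o=bot.get_obs();st(o);tr(o)"
```

```text
t 8.65 p [0.4617 0.2223 0.5803] yaw 70.9 tz [ 0.155  0.075 -0.985] q [0.449 0.333 1.082 2.147 0.    0.789] F [-0.8  0.3 -2.8] w 9.4
tilt 9.9  slope -x 7.0  +y 7.0 centre [0.446 0.16  0.529] dist 0.034 red [0.35  0.13  0.516]
```

drive_tool(rows="0 8 8 -45 0; 0 8 8 -45 0; 0 8 8 -45 0")

```text
clock: 8.95
eef_pos: [0.4424, 0.2131, 0.6281]
tool_rot: [0.808, 0.572, 0.137, 0.023]
ft_force: [-0.1, 0.6, -4.0]
grip_width: 0.0092
```

```bash
python3 -c "
from h import *
from workcell import bot
o=bot.get_obs();st(o);tr(o)"
```

```text
t 8.95 p [0.4424 0.2131 0.6281] yaw 71.71 tz [ 0.247  0.119 -0.962] q [0.449 0.265 1.12  2.148 0.    0.788] F [-0.1  0.6 -4. ] w 9.2
tilt 15.9  slope -x 11.2  +y 11.2 centre [0.432 0.153 0.573] dist 0.050 red [0.337 0.124 0.549]
```

drive_tool(rows="0 14 14 -45 0; 0 14 14 -45 0; 0 14 14 -45 0")

```text
clock: 9.25
eef_pos: [0.4341, 0.2091, 0.6726]
tool_rot: [0.801, 0.567, 0.19, 0.032]
ft_force: [-0.4, -0.8, -4.1]
grip_width: 0.0095
```

```bash
python3 -c "
from h import *
from workcell import bot
o=bot.get_obs();st(o);tr(o)"
```

```text
t 9.25 p [0.4341 0.2091 0.6726] yaw 72.85 tz [ 0.341  0.164 -0.926] q [0.449 0.23  1.196 2.149 0.    0.787] F [-0.4 -0.8 -4.1] w 9.5
tilt 22.2  slope -x 15.5  +y 15.5 centre [0.429 0.152 0.614] dist 0.053 red [0.338 0.124 0.58 ]
```

drive_tool(rows="0 18 18 -43 0; 0 18 18 -43 0; 0 18 18 -43 0")

```text
clock: 9.55
eef_pos: [0.4262, 0.2052, 0.7139]
tool_rot: [0.791, 0.561, 0.24, 0.041]
ft_force: [3.8, 1.6, 3.9]
grip_width: 0.0092
```

```bash
python3 -c "
from h import *
from workcell import bot
o=bot.get_obs();st(o);tr(o)"
```

```text
t 9.55 p [0.4262 0.2052 0.7139] yaw 74.24 tz [ 0.425  0.205 -0.881] q [0.449 0.206 1.275 2.149 0.    0.787] F [3.8 1.6 3.9] w 9.2
tilt 28.2  slope -x 19.5  +y 19.5 centre [0.427 0.151 0.653] dist 0.056 red [0.339 0.124 0.609]
```

drive_tool(rows="0 5 5 -45 0; 0 5 5 -45 0")

```text
clock: 9.75
eef_pos: [0.3966, 0.1909, 0.7439]
tool_rot: [0.784, 0.556, 0.271, 0.046]
ft_force: [0.3, -1.4, -3.4]
grip_width: 0.0095
```

```bash
python3 -c "
from h import *
from workcell import bot
o=bot.get_obs();st(o);tr(o)"
```

```text
t 9.75 p [0.3966 0.1909 0.7439] yaw 75.32 tz [ 0.476  0.229 -0.849] q [0.448 0.139 1.275 2.15  0.    0.786] F [ 0.3 -1.4 -3.4] w 9.5
tilt 31.9  slope -x 22.0  +y 21.9 centre [0.401 0.138 0.681] dist 0.084 red [0.316 0.113 0.632]
```

```bash
python3 -c "
from h import *
from workcell import bot
o=bot.get_obs();p=o['eef_pos'];plan(o,p+[.02,.01,-.15],grip=0,n=5);plan(o,p+[.05,.025,-.4],grip=0,n=10)"
```

```text
5 0 -8.5 -8.6 27.8 0.000; 0 -8.5 -8.6 27.8 0.000; 0 -8.5 -8.6 27.8 0.000; 0 -8.5 -8.6 27.8 0.000; 0 -8.5 -8.6 27.8 0.000
10 0 -11.6 -11.6 36.9 0.000; 0 -11.6 -11.6 36.9 0.000; 0 -11.6 -11.6 36.9 0.000; 0 -11.6 -11.6 36.9 0.000; 0 -11.6 -11.6 36.9 0.000; 0 -11.6 -11.6 36.9 0.000; 0 -11.6 -11.6 36.9 0.000; 0 -11.6 -11.6 36.9 0.000; 0 -11.6 -11.6 36.9 0.000; 0 -11.6 -11.6 36.9 0.000
```

drive_tool(rows="0 0 0 0 0; 0 -4 -4 14 0; 0 -8 -8 28 0; 0 -8 -8 28 0; 0 -8 -8 28 0; 0 -8 -8 28 0; 0 -4 -4 14 0; 0 0 0 0 0")

```text
clock: 10.55
eef_pos: [0.4198, 0.2022, 0.5916]
tool_rot: [0.785, 0.556, 0.267, 0.045]
ft_force: [0.5, 0.5, -3.4]
grip_width: 0.0092
```

```bash
python3 -c "
from h import *
from workcell import bot
o=bot.get_obs();st(o);tr(o)
w=bot.camera('wrist');s=bot.camera('scene')
cv2.imwrite('pics/w5.png',np.hstack([cv2.resize(w['image'],(400,300)),cv2.resize(s['image'][0:360,160:640],(400,300))])[:,:,::-1])
p=o['eef_pos'];plan(o,[.475,.231,.25],grip=0,n=9)"
```

```text
t 10.55 p [0.4198 0.2022 0.5916] yaw 75.18 tz [ 0.47   0.227 -0.853] q [ 0.449 -0.156  0.387  1.564  0.     0.787] F [ 0.5  0.5 -3.4] w 9.2
tilt 31.5  slope -x 21.7  +y 21.6 centre [0.423 0.149 0.529] dist 0.059 red [0.338 0.124 0.48 ]
9 0 -9.7 -10.0 36.0 0.000; 0 -9.7 -10.0 36.0 0.000; 0 -9.7 -10.0 36.0 0.000; 0 -9.7 -10.0 36.0 0.000; 0 -9.7 -10.0 36.0 0.000; 0 -9.7 -10.0 36.0 0.000; 0 -9.7 -10.0 36.0 0.000; 0 -9.7 -10.0 36.0 0.000; 0 -9.7 -10.0 36.0 0.000
```

View pics/w5.png

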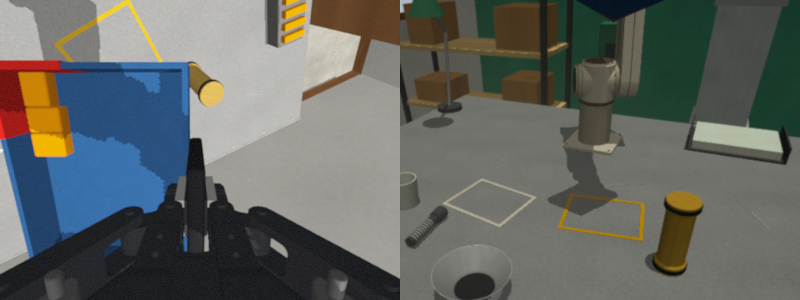

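```bash
python3 -c "
from h import *
from workcell import bot
w=bot.camera('wrist'); M=np.linalg.inv(w['tool_from_camera'])
# tray->tool
T=np.eye(4);T[:3,:3]=np.diag([1,-1,-1.]);T[:3,3]=[-.07,0,.046]
A=M@T; c=dict(w,R=A[:3,:3],t=A[:3,3])
k,m=blob(w,(10,150,90),(30,255,255),(10,100,140,270),4)
for q in k:
  b=ray(c,q[:,0],.018)*1000; print(cv2.contourArea(q),b.min(0)[:2],b.max(0)[:2],b.mean(0)[:2])
print(proj(c,[(-.061,.081,.004),(.065,.085,.04),(-.065,.085,.04)]))
im=cv2.resize(w['image'][80:280,0:220],None,fx=2.5,fy=2.5,interpolation=cv2.INTER_CUBIC);cv2.imwrite('pics/w6.png',im[:,:,::-1])"
```

```text
8010.5 [-60.29019748  16.30107428] [-28.33342226  81.08772486] [-45.39624876  49.82476187]
[[ 47.76262496 116.20533874]
 [300.87259479  99.55268646]
 [-30.70329637  99.38999151]]
```

View pics/w6.png

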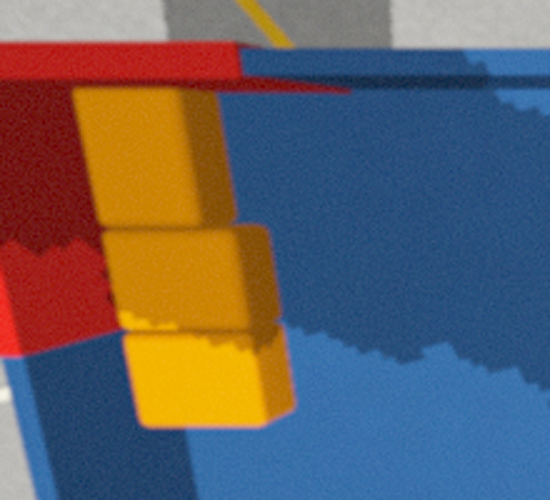

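drive_tool(rows="0 -5 -5 18 0; 0 -10 -10 36 0; 0 -10 -10 36 0; 0 -10 -10 36 0; 0 -10 -10 36 0; 0 -10 -10 36 0; 0 -10 -10 36 0; 0 -10 -10 36 0; 0 -10 -10 36 0; 0 -5 -5 20 0; 0 0 0 0 0; 0 0 0 0 0")

```text
clock: 11.9
eef_pos: [0.4792, 0.231, 0.2532]
tool_rot: [0.784, 0.556, 0.272, 0.046]
ft_force: [0.2, 0.7, -2.9]
grip_width: 0.0093
```

```bash
python3 -c "
from h import *
from workcell import bot
o=bot.get_obs();st(o);tr(o)
plan(o,o['eef_pos']+[.01,.005,.075-(o['eef_pos'][2]-.11)],grip=0)"
```

```text
t 11.9 p [0.4792 0.231  0.2532] yaw 75.34 tz [ 0.477  0.23  -0.848] q [ 0.449 -0.102 -0.474  0.64  -0.     0.787] F [ 0.2  0.7 -2.9] w 9.3
tilt 32.0  slope -x 22.0  +y 22.0 centre [0.483 0.178 0.19 ] dist 0.008 red [0.399 0.153 0.141]
2 0 -9.4 -9.5 31.9 0.000; 0 -9.4 -9.5 31.9 0.000
```

drive_tool(rows="0 -9 -9 26 0; 0 -9 -9 26 0; 0 -4 -4 10 0; 0 0 0 0 0; 0 0 0 0 0; 0 0 0 0 0; 0 0 0 0 0; 0 0 0 0 0; 0 0 0 0 0; 0 0 0 0 0")

```text
clock: 12.9
eef_pos: [0.4838, 0.2332, 0.1827]
tool_rot: [0.784, 0.556, 0.271, 0.046]
ft_force: [-0.2, -0.5, -4.2]
grip_width: 0.0093
```

```bash
python3 -c "
from h import *
from workcell import bot
o=bot.get_obs();st(o);tr(o)
w=bot.camera('wrist');s=bot.camera('scene')
cv2.imwrite('pics/w7.png',np.hstack([cv2.resize(w['image'],(400,300)),cv2.resize(s['image'][60:390,200:640],(400,300))])[:,:,::-1]);print(np.abs(bot.get_obs()['joint_vel']).max())"
```

```text
t 12.9 p [0.4838 0.2332 0.1827] yaw 75.32 tz [ 0.476  0.229 -0.849] q [ 0.449 -0.018 -0.597  0.435 -0.     0.787] F [-0.2 -0.5 -4.2] w 9.3
tilt 31.9  slope -x 22.0  +y 21.9 centre [0.488 0.18  0.12 ] dist 0.013 red [0.403 0.155 0.07 ]
0.005430954789424786
```

View pics/w7.png

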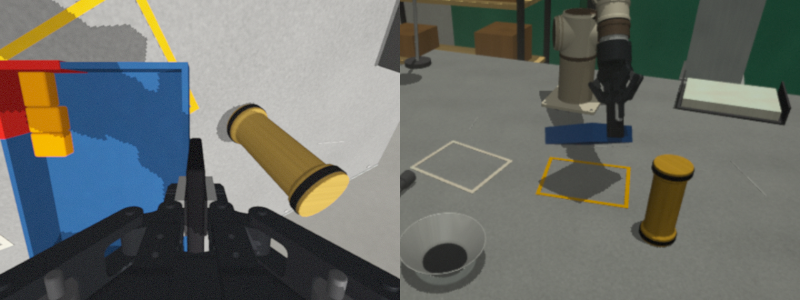

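The tray hangs tilted over the outline. Its red corner is lowest, about 70 mm up, with all three spacers against it (wrist view, left panel, about (40,110)). The canister is clear, so I am handing in.

```bash
python3 -c "
from workcell import bot
print(bot.job_done())"
```

```text
the job is handed in; nothing more can be done
None
```

I gripped the tray by its handle and slid it flat into the yellow outline. Then I raised it, tilted it red corner lowest, and handed it in held still over the outline at about 13 s. The hand-in reported no verdict.

**How the tilt was done:** the move commands cannot tilt the tool directly. I turned the tray 45° to the arm's radial direction and pushed the arm up past its wrist limit, which leaned the tool outward. I then brought it back down with that tilt kept.

**Last checks before hand-in:**
- **Tilt:** 32° in all, about 22° down on each of the -x and +y sides.
- **Position:** tray centre about 13 mm from the outline's centre, and the red corner about 70 mm above the worktop. Tilt and position are worked out from the tool pose and assume the tray did not slip in the grip; the wrist view showed no slip.
- **Spacers:** all three in a row along the -x wall from the red corner. The farthest is about 58 mm from it (limit 75 mm), measured once after tilting and looking unchanged in the last picture.
- **Arm:** still (joint speeds under 0.006 rad/s), gripping at 9.3 mm, with about 4 N of load on the wrist, as expected for the tray.
- **Bystanders:** the canister is standing in place. The path stayed clear of the flashlight and cup, but I did not measure them again at the end.

**Not measured directly:** that the tray sat squarely inside the outline at the end of the slide. I judged that from the tool pose and one picture. No check failed or disagreed.

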